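Index the decorating wheel to the marked division

ROBOT

A 6-joint arm with a two-finger parallel gripper is mounted at the origin on the work surface; the furniture and walls round the work are solid. World frame = base frame: x ahead of the robot, y to its left, z up, the work surface at z = 0. Lengths are in mm, angles in rad, forces in N, time in s.
With the tool pointing down it reaches from about 400 to 825 mm from the base axis. Payload 7 kg.
Tool frame: the origin (TCP) lies at the very end of the fingers, on their centre line; the grasp point (between the pads) lies 19 mm behind it; z points along the fingers, y is the direction in which the jaws open and shut (so a half turn about z gives the same grasp; the last joint's range is limited). The gripper opens to 88 mm and grips with 3 to 60 N. Pads are 19 mm wide; open, the fingers measure 130 mm over their backs; the gripper's body (78 mm by 193 mm) begins 47 mm behind the grasp point.
Start: joints at [1.502, 0.359, 0.012, 0, -1.224, -0.288], TCP at [235.77, 632.462, 226.561] pointing down, gripper open.
Joint ranges: [-3.07, 3.07], [-1.43, 2.12], [-1.02, 1.25], [-3.03, 1.67], [-3.05, -0], [-3.03, 3.03]. Speed limits (rad/s): [2.39, 2.39, 3.01, 3.14, 3.14, 3.14].

INTERFACE

Orientations are given as a unit quaternion [x, y, z, w].
In Python, from plant import bot gives the robot as it stands. Calls block until the motion is done:
- bot.move_ptp(position, orientation): joint-space move of the TCP to a pose.
- bot.line_to(position, velocity=150, ori=None): straight line of the TCP; ori=None keeps the orientation; velocity is the mean speed in mm/s.
- bot.move_joints(angles): joint-space move.
- bot.move_gripper(opening, force=None): finger opening in mm; force is the grip in N (None keeps the last); returns when the fingers have stopped.
- bot.pause(seconds).
- bot.solve_ik(position, orientation): joint angles nearest the present ones, or None.
- bot.read_state(): the state.
- bot.camera(name): name is "scene" or "top" or "wrist"; returns the picture (420x560x3 uint8, red, green, blue); there is no depth.
- bot.get_calibration(name): a dict with "fx", "fy", "cx", "cy" (pixels), "distortion" ([k1, k2, p1, p2, k3] as OpenCV has them; the pictures are not rectified), "view" (4x4, takes a point from world to camera coordinates); the wrist camera has in their place "T_tool_cam" (4x4, takes a point from camera to tool coordinates, whose origin is the TCP and whose axes are the flange's). Camera axes: x right, y up, looking along -z (the intrinsics and any distortion apply to the point x, -y, -z); pixel columns grow to the right and rows downward; lengths in mm; the calibration is good to about 2 mm. A picture is of the moment at which its call begins: read the wrist's pose just before it. get_calibration takes no time and is no camera call.
A pose or a line that the arm cannot do raises bot.Unreachable and nothing moves.
- bot.close_job(): hands the job in, once; it reports no verdict.
The state is a dict: "t": time; "joint_pos": joint angles; "qvel": joint speeds; "tau": joint torques, N m; "tcp_pos": TCP position; "eef_rot": TCP orientation; "contact_force": force on the tool from outside, world axes, zero at the start; "moment": the same for the moment, N m; "width": finger opening in mm.
Only numpy, scipy, OpenCV 4.12 (cv2) and the standard library are available. Lean on these libraries where they do the work, as an engineer would, in place of code of your own. Each camera call takes 0.05 s, during which the arm holds its last target. There are 200 camera calls.

TASK

The cup on the decorating wheel is to be turned to its next painting position: gently push the wheel's lever round by its upright black knob, with the fingertips or the outside of the fingers and without grasping anything, until the pointer at the lever's end stands in line with the middle of the large stud on the scale, and leave it there. The cup must ride along upright in the middle of the wheel, never lifted, and the things standing around stay where they are.

Things in the scene. Friction and masses are not known exactly. Their poses are not given: they have to be found in the camera images.
- wheel_base: Fixed base of the decorating wheel: round grey foot, 170 mm across, and a light fan-shaped scale plate, 10 mm thick, reaching 180 mm from the axis, 61 degrees either side of the base's -x. Origin: on the wheel's vertical axis, on the bench; z up. Four long dark scale lines lie at head = -0.8, -0.4, 0.4, 0.8 rad, a brass stud at the outer end of each: one large, three small, shuffled at the start.
- head (a joint): Angle of the wheel head and lever, rad, positive counter-clockwise from above; rigid stops at -1 and 1. At q the lever points along (-cos q, -sin q) in the base's frame. Steady friction, about 2 N at the knob: it stays where it is left, no spring, no detents. Head: aluminium disc, 180 mm across, top at z = 48 mm; steel lever 16 mm wide, z = 37 to 47 mm, reaching 147 mm from the axis.
- knob (a point): Middle of the upright black knob on the lever, 125 mm from the wheel's axis: a round post 18 mm thick (22 mm at its foot), from z = 47 mm to its domed top at z = 94 mm; this point is at z = 75 mm. Its sides are free all round; the cup's wall stands about 80 mm inside it. It turns with the lever.
- pointer (a point): Lower end of the pointer: a 5 mm square steel blade that hangs from the lever's outer end down to 3 mm above the scale plate, 145.5 mm from the axis (z = 13 mm). Its frame turns with the lever: x points from here to the wheel's axis, y is tangential, z up.
- large_stud: The large brass stud on the scale plate, round, 22 mm across, 9 mm high, fixed; origin at the middle of its underside (z = 10 mm), 164 mm from the wheel's axis, so the pointer passes just inside it. The other three studs are only 10 mm across.
- grey_cup: Blue-grey cup, 83 mm across, 65 mm high, loose, standing in the middle of the wheel head (within 4 mm each way); origin at the centre of its underside, z = 48 mm; top at z = 113 mm. It turns with the wheel.
- striped_vase: Striped stoneware jar, 116 mm across, 113 mm high, loose, on the right of the wheel; origin at the centre of its underside. Leave alone.
- egg_cup: Small white porcelain cup, 48 mm across, 42 mm high, loose, on the left of the wheel; origin at the centre of its underside. Leave alone.
- loop_tool: Trimming tool with a wooden handle, 150 mm long, lying on the bench on the left, loose; origin at its middle underneath. Leave alone.
There are look-alikes about, which are no part of the job. There is more than one size of the grey_cup; the one meant has the size given above.

How it is judged:
By the outcome, as a careful person would: the job done as asked, in the order asked, and still so for the second after the job is handed in, with the robot touching nothing.
It also fails if it takes over 46 s, if anything falls off the work surface, if the arm or the gripper's body presses on something with over 40 N, if the wrist force passes 120 N, or if a joint passes its speed limit or range.

## Working session

There is one attempt and no reset: what is moved stays moved. The work goes in short steps, each a Python script; the robot and the scene stay as the last script left them, time stands still between calls to the robot, and variables do not carry over. Pictures are saved under pics/ and viewed, about 8 in all and at most 12, crops included, and the job is handed in when it is done.

```bash
mkdir -p pics; ls; python3 - <<'E'
from plant import bot
import cv2
for n in("top","scene"):
    cv2.imwrite(f"pics/{n}0.png",bot.camera(n)[:,:,::-1])
    print(n,bot.get_calibration(n))
print(bot.get_calibration("wrist")); print(bot.read_state())
E
```

```text
pics
top {'fx': 439.84762565879134, 'fy': 439.84762565879134, 'cx': 281.1390849754414, 'cy': 209.09426887806356, 'distortion': array([0.02759683, 0.        , 0.        , 0.        , 0.        ]), 'view': array([[ 2.98551840e-02, -9.99548787e-01, -3.29992763e-03,
        -3.18303761e+01],
       [ 9.98386996e-01,  2.96606570e-02,  4.84112738e-02,
        -5.37354321e+02],
       [-4.82915520e-02, -4.73993232e-03,  9.98822036e-01,
        -1.26424668e+03],
       [ 0.00000000e+00,  0.00000000e+00,  0.00000000e+00,
         1.00000000e+00]])}
scene {'fx': 450.45055540066215, 'fy': 450.45055540066215, 'cx': 287.0043817544856, 'cy': 208.34709101575825, 'distortion': array([0.04787045, 0.        , 0.        , 0.        , 0.        ]), 'view': array([[-9.05648421e-01, -4.23722327e-01, -1.61346406e-02,
         5.04410846e+02],
       [ 3.22543903e-01, -7.13095747e-01,  6.22462759e-01,
        -2.12680243e+02],
       [-2.75256913e-01,  5.58528285e-01,  7.82483090e-01,
        -1.21023550e+03],
       [ 0.00000000e+00,  0.00000000e+00,  0.00000000e+00,
         1.00000000e+00]])}
{'fx': 357.
[... 504 characters left out ...]
0,
         1.00000000e+00]])}
{'t': 0.1, 'joint_pos': array([ 1.50210692e+00,  3.59288232e-01,  1.11526489e-02, -3.11043209e-04,
       -1.22409370e+00, -2.88101900e-01]), 'qvel': array([ 0.00052723, -0.00357769,  0.00461223,  0.00013456, -0.00148381,
        0.00061618]), 'tau': array([-2.19375055e-03, -5.84167099e+01,  2.93748683e+01,  7.01566860e+00,
        1.01476297e-02, -5.26767349e-05]), 'tcp_pos': array([235.62758824, 632.07227927, 225.73434813]), 'eef_rot': array([ 9.84119992e-01, -1.77502978e-01, -6.69062916e-05,  7.28180714e-04]), 'contact_force': array([ 0.82765471,  0.00721038, -0.6051711 ]), 'moment': array([-0.03212055, -0.02164301, -0.03274634]), 'width': 87.62529084330936}
```

View pics/top0.png

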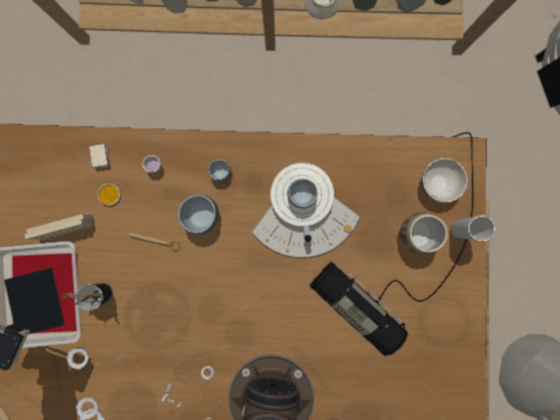

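View pics/scene0.png

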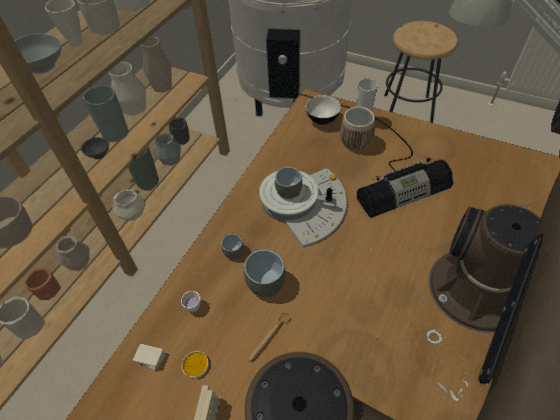

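The top view shows the wheel at about (302,195), its knob at (307,238) and what looks like the large stud at (348,229). Other grey cups stand at (219,170) and (198,214). The one on the wheel at (302,193) is the one meant. I'll enlarge the wheel to confirm.

```bash
python3 - <<'E'
import cv2
a=cv2.imread("pics/top0.png")[155:265,240:370]
cv2.imwrite("pics/c1.png",cv2.resize(a,None,fx=6,fy=6,interpolation=cv2.INTER_CUBIC)[:600])
E
```

```text
(no output)
```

View pics/c1.png

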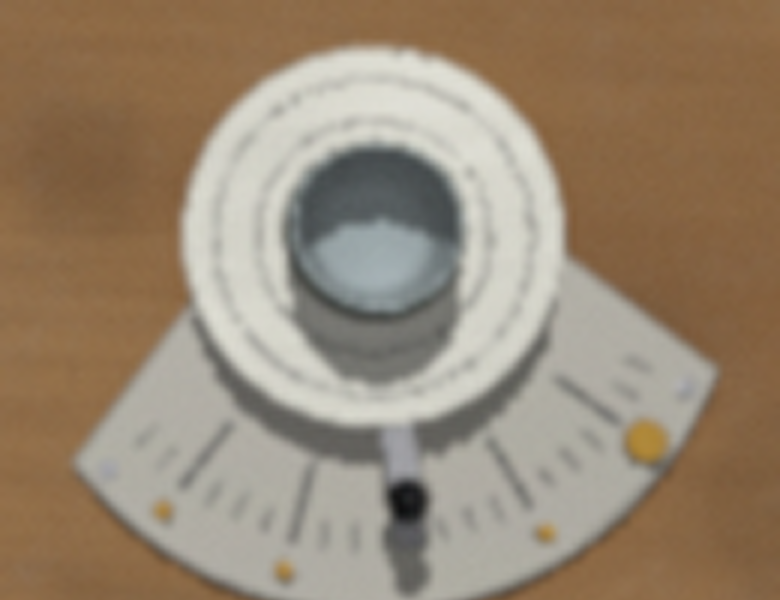

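The large stud is at crop (646,441), the right-hand end of the scale, so head = +0.8 there (positive q goes towards -y, which is right in this view). The small studs are at (545,534), (284,571) and (163,511), and the knob top is at (407,497). Next I'll fit the base pose from the four studs.

```bash
cat > h.py <<'E'
import numpy as np, cv2
from scipy.optimize import least_squares
from scipy.spatial.transform import Rotation as R
from plant import bot
QS=np.array([.8,.4,-.4,-.8])
def cal(name,st=None):
    c=bot.get_calibration(name)
    K=np.array([[c["fx"],0,c["cx"]],[0,c["fy"],c["cy"]],[0,0,1]])
    if name=="wrist":
        T=np.eye(4); T[:3,:3]=R.from_quat(st["eef_rot"]).as_matrix(); T[:3,3]=st["tcp_pos"]
        V=np.linalg.inv(T@c["T_tool_cam"])
    else: V=c["view"]
    return K,c["distortion"],np.diag([1,-1,-1,1])@V
def proj(P,C):
    K,d,V=C
    return cv2.projectPoints(np.asarray(P,float).reshape(-1,3),cv2.Rodrigues(V[:3,:3])[0],V[:3,3],K,d)[0][:,0]
def unproj(uv,z,C):
    K,d,V=C
    r=cv2.undistortPoints(np.asarray(uv,float).reshape(-1,1,2),K,d)[:,0]
    r=np.c_[r,np.ones(len(r))]@V[:3,:3]; o=-V[:3,:3].T@V[:3,3]
    return o+r*((z-o[2])/r[:,2])[:,None]
def at(b,q,r,z):   # b=(x,y,yaw)
    a=b[2]+np.asarray(q,float)
    return np.stack([b[0]-r*np.cos(a),b[1]-r*np.sin(a),z+0*a],-1)
def ang(b,p): return np.arctan2(b[1]-p[1],b[0]-p[0])-b[2]
E
python3 - <<'E'
from h import *
uc=lambda p:np.array([240,155])+(np.array(p)+.5)/6-.5
C=cal("top")
s=unproj(uc([(646,441),(545,534),(284,571),(163,511)]),[19,17,17,17],C)  
f=least_squares(lambda b:(at(b,QS,164,0)-s)[:,:2].ravel(),[560,-70,0])
b=f.x;print(s.round(1),b,f.fun.round(1))
k=unproj(uc([(407,497)]),94,C)[0]
print(k, ang(b,k),np.hypot(*(k-at(b,0,0,0))[:2]))
cup=unproj(uc([(379,230)]),113,C)[0];print(cup)
print(unproj([(427,230),(330,265),(400,350)],[113,60,60],C))
np.save("b.npy",b)
E
```

```text
[[ 488.7 -207.8   19. ]
 [ 442.6 -160.7   17. ]
 [ 421.2  -36.    17. ]
 [ 448.1   23.    17. ]] [ 5.80841337e+02 -7.25841068e+01  1.72687901e-01] [-0.2 -0.3  0.4 -0.7 -0.1  0.3 -0.1  0.7]
[459.45846039 -89.66886641  94.        ] -0.03285548545620906 122.57932859412989
[578.33642791 -72.88947135 113.        ]
[[ 489.11855049 -405.60214716  113.        ]
 [ 384.48937769 -156.27649072   60.        ]
 [ 159.29475859 -352.94085068   60.        ]]
```

```bash
cat >> h.py <<'E'
b=np.load("b.npy")
def pose(q,off,z=62,r=125):
    "TCP pose with tool y tangential, x outward; off mm behind a knob at head angle q"
    a=b[2]+q; d=np.array([np.sin(a),-np.cos(a),0]); x=np.array([-np.cos(a),-np.sin(a),0])
    zt=np.array([0,0,-1.]); M=np.c_[x,np.cross(zt,x),zt]
    return at(b,q,r,z)-off*d, R.from_matrix(M).as_quat()
def say(m):
    s=bot.read_state(); print(m,round(s["t"],2),s["tcp_pos"].round(1),s["contact_force"].round(1),round(s["width"],1)); return s
E
python3 - <<'E'
from h import *
bot.move_gripper(0); 
p,o=pose(-.033,52,190)
print(bot.solve_ik(p,o), bot.solve_ik(*pose(.8,30)))
bot.move_ptp(p,o); say("hover")
bot.line_to(pose(-.033,52,62)[0],120); bot.pause(.3);s=say("down")
cv2.imwrite("pics/w1.png",bot.camera("wrist")[:,:,::-1])
C=cal("wrist",s);print(proj(at(b,QS,164,19),C).round(0),proj(at(b,[-.033],125,94),C).round(0))
E
```

```text
[ 0.35341574  0.01246986 -0.51240521  0.         -1.04592126 -1.78452417] [ 0.06837102  0.26533846 -0.55575641  0.         -0.74970146 -0.66647944]
hover 4.03 [450.2 -38.  190. ] [-0.2 -0.6  0.1] 0.5
down 5.54 [450.  -38.4  62.4] [ 0.4 -0.4 -1.1] 0.7
[[ -4. 263.]
 [ 71. 202.]
 [289. 195.]
 [379. 251.]] [[148. 307.]]
```

View pics/w1.png

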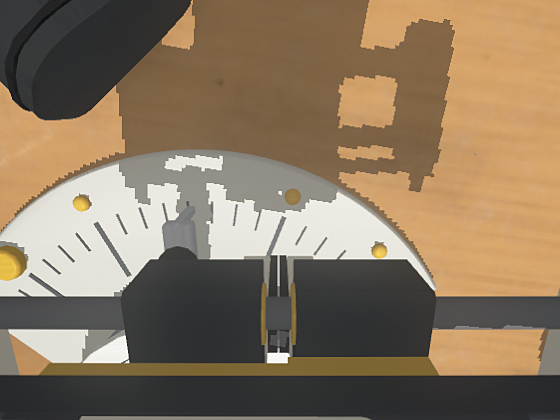

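The wrist view shows the studs at (8,262) large, (81,203), (293,197) and (379,251), within a few mm of prediction. The lever end is at about (183,230), hidden behind the carriage, and nothing is in the way. I'll push in small arcs to a nominal 0.6, short of the goal.

```bash
python3 - <<'E'
from h import *
for off in (42,36,30): bot.line_to(pose(-.033,off)[0],40); say(off)
for q in np.arange(.05,.61,.11):
    p,o=pose(q,30); bot.line_to(p,50,o); say(round(q,2))
bot.pause(.2);s=say("end")
cv2.imwrite("pics/w2.png",bot.camera("wrist")[:,:,::-1])
t=bot.camera("top")[:,:,::-1]; cv2.imwrite("pics/t2f.png",t)
cv2.imwrite("pics/t2.png",cv2.resize(t[165:265,240:370],None,fx=6,fy=6,interpolation=cv2.INTER_CUBIC))
E
```

```text
42 5.99 [451.2 -48.7  61.9] [0.1 1.2 0.4] 0.1
36 6.29 [452.1 -54.6  62. ] [-0.4 -0.3 -0.4] 0.5
30 6.59 [452.9 -60.5  62. ] [1.1 1.  0. ] 0.7
0.05 6.96 [452.3 -70.9  62. ] [-0.4  0.6 -0. ] 0.4
0.16 7.39 [452.8 -85.   62. ] [ 0.2  0.2 -0.2] 0.5
0.27 7.83 [455.  -98.9  62. ] [ 0.1  0.4 -0. ] 0.1
0.38 8.26 [ 458.7 -112.6   62. ] [-0.  -0.3 -0.6] 0.1
0.49 8.69 [ 463.8 -125.7   62. ] [-0.2 -0.3 -0.4] 0.5
0.6 9.12 [ 470.4 -138.3   62. ] [ 0.1 -0.1  0.5] 0.6
end 9.32 [ 470.4 -138.2   62.1] [0.4 0.2 0.7] 0.4
```

View pics/w2.png

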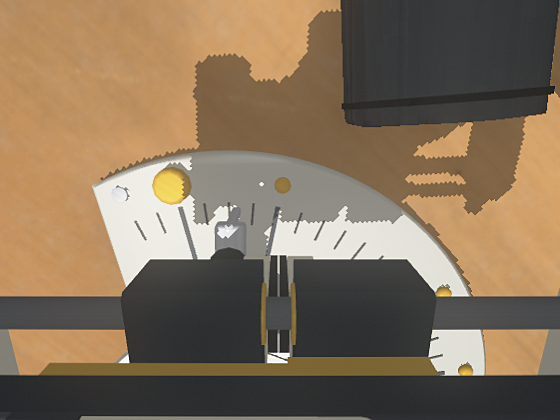

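View pics/t2.png

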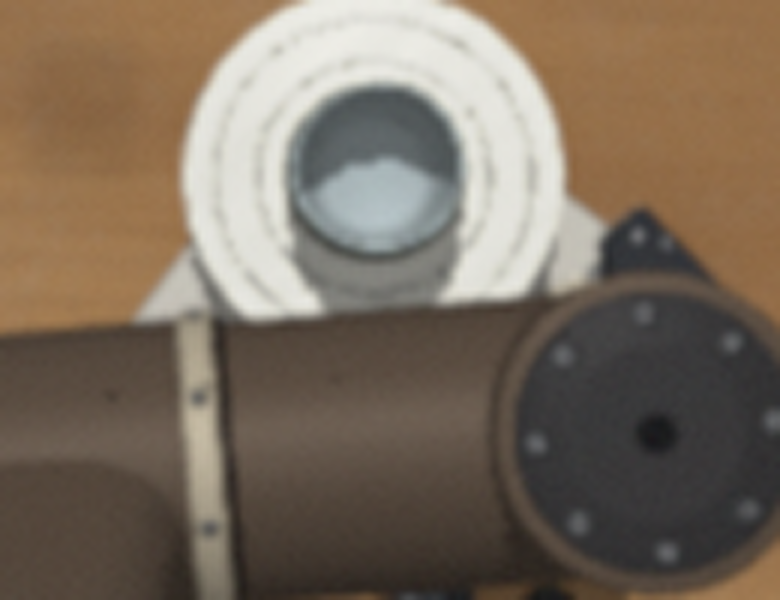

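The wrist view shows the pointer tip at about (235,212), the large stud at (171,186) and the 0.4 stud at (283,185). The lever has moved with the fingers, and the top view shows the cup still central on the wheel. I'll enlarge to read the angle.

```bash
python3 - <<'E'
import cv2
a=cv2.imread("pics/w2.png")[165:265,150:300]
cv2.imwrite("pics/c2.png",cv2.resize(a,None,fx=5,fy=5,interpolation=cv2.INTER_CUBIC))
E
```

```text
(no output)
```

View pics/c2.png

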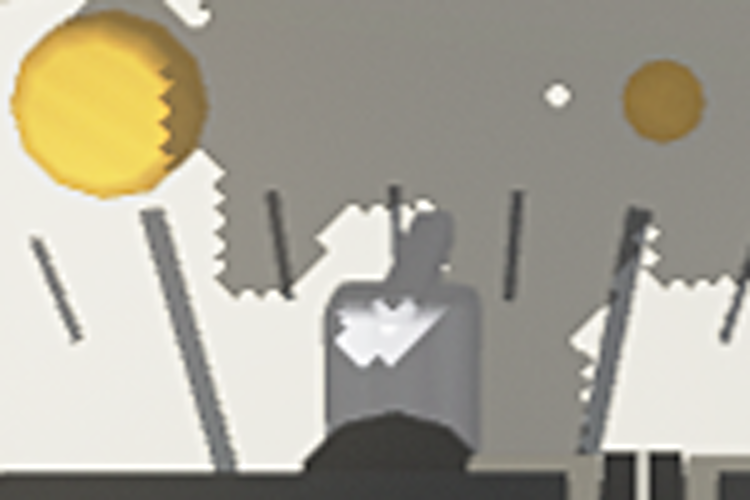

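Tick marks are 0.1 rad apart: the 0.8 line is at crop x=152, then 0.7 at 272, 0.6 at 394, 0.5 at 517 and 0.4 at 640. The pointer tip at (432,215) reads about 0.567, against 0.60 commanded. I'll go on to a nominal 0.825, then look.

```bash
python3 - <<'E'
from h import *
for q,v in ((.7,40),(.78,30),(.825,20)):
    p,o=pose(q,30); bot.line_to(p,v,o)
bot.pause(.3);s=say("end")
cv2.imwrite("pics/w3.png",bot.camera("wrist")[:,:,::-1])
a=cv2.imread("pics/w3.png")[150:265,180:330]
cv2.imwrite("pics/c3.png",cv2.resize(a,None,fx=5,fy=5,interpolation=cv2.INTER_CUBIC))
E
```

```text
end 11.13 [ 487.8 -161.3   62. ] [-0.8  0.5 -0.7] 0.4
```

View pics/c3.png

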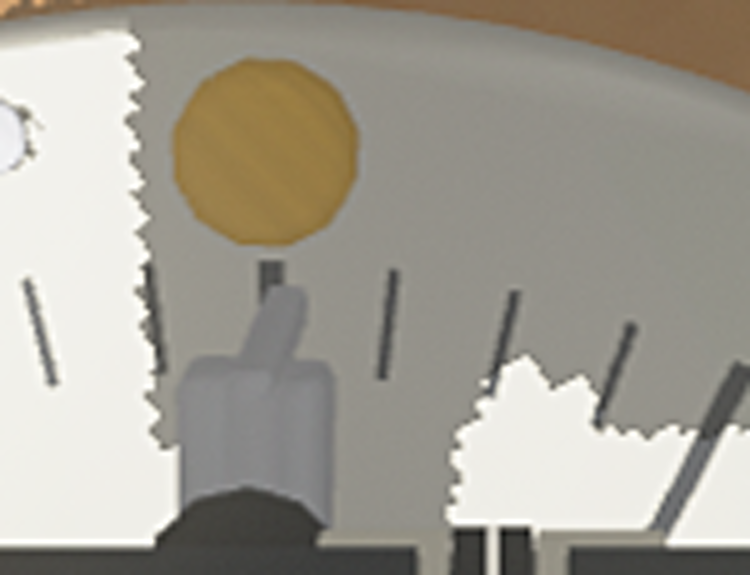

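The pointer tip is at crop (290,290) and the 0.8 line and stud middle at x≈270, with 122 px per 0.1 rad, so head ≈ 0.784. I'll push 0.015 further, back off, and look from a centred view above.

```bash
python3 - <<'E'
from h import *
p,o=pose(.84,30); bot.line_to(p,15,o); bot.pause(.2); say("pushed")
bot.line_to(pose(.84,60)[0],60); bot.line_to(pose(.84,60,140)[0],120)
p,o=pose(.8,0,140,165); bot.line_to(p,100,o); bot.pause(.3); s=say("look")
cv2.imwrite("pics/w4.png",bot.camera("wrist")[:,:,::-1])
C=cal("wrist",s); print(proj(at(b,.8,164,19),C),proj(at(b,.8,145.5,13),C))
u,v=proj(at(b,.8,150,15),C)[0].astype(int)
u0,v0=max(u-60,0),max(v-50,0);print(u0,v0)
a=cv2.imread("pics/w4.png")[v0:v0+100,u0:u0+120]
cv2.imwrite("pics/c4.png",cv2.resize(a,None,fx=6,fy=6,interpolation=cv2.INTER_CUBIC))
E
```

```text
pushed 11.66 [ 489.2 -162.8   62. ] [-0.5  0.7  1. ] 0.4
look 14.22 [ 487.9 -208.6  140.2] [-0.4 -0.6  0.4] 0.2
[[277.40428733 206.82915708]] [[277.40555745 226.08376005]]
217 171
```

View pics/c4.png

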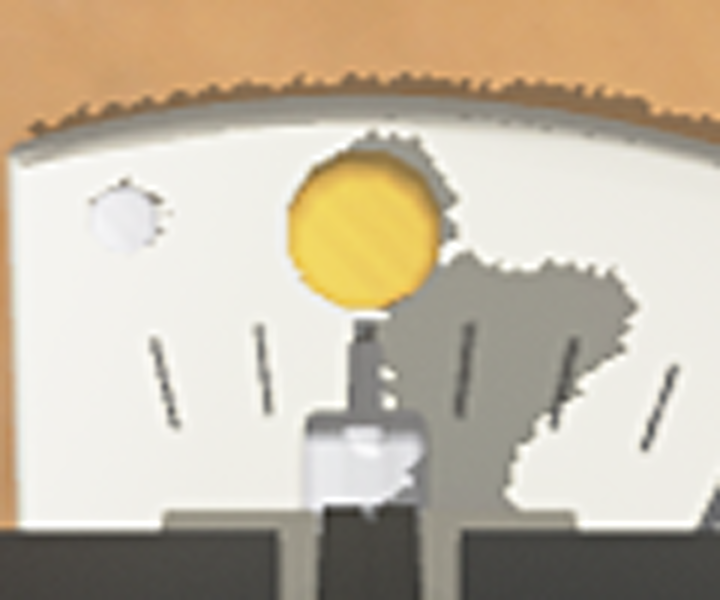

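The pointer centre is at x≈365 against the stud middle at 365 and the line at 366 (103 px per 0.1 rad), so they agree to within about 0.003 rad. I'll withdraw and make a final check from above.

```bash
python3 - <<'E'
from h import *
p=pose(.8,0,230,165)[0]; bot.line_to(p,120); bot.move_joints([1.2,.1,-.3,0,-1.2,-.6]); bot.pause(.3); say("away")
t=bot.camera("top")[:,:,::-1]
cv2.imwrite("pics/t5.png",cv2.resize(t[140:270,130:460],None,fx=2.4,fy=2.4,interpolation=cv2.INTER_CUBIC))
o=cv2.imread("pics/top0.png"); 
d=cv2.absdiff(o,t).max(2)[120:270,90:480]; m=cv2.morphologyEx((d>40).astype('u1'),cv2.MORPH_OPEN,np.ones((2,2)))
n,_,st,_=cv2.connectedComponentsWithStats(m); print([ (x+90,y+120,w,h,a) for x,y,w,h,a in st[1:]])
E
```

```text
away 17.62 [351.6 373.9 239. ] [ 0.1 -0.1 -0.2] 0.5
[(np.int32(328), np.int32(213), np.int32(4), np.int32(4), np.int32(10)), (np.int32(328), np.int32(217), np.int32(17), np.int32(20), np.int32(196)), (np.int32(305), np.int32(227), np.int32(5), np.int32(6), np.int32(26)), (np.int32(305), np.int32(235), np.int32(8), np.int32(20), np.int32(132)), (np.int32(90), np.int32(239), np.int32(25), np.int32(31), np.int32(316))]
```

View pics/t5.png

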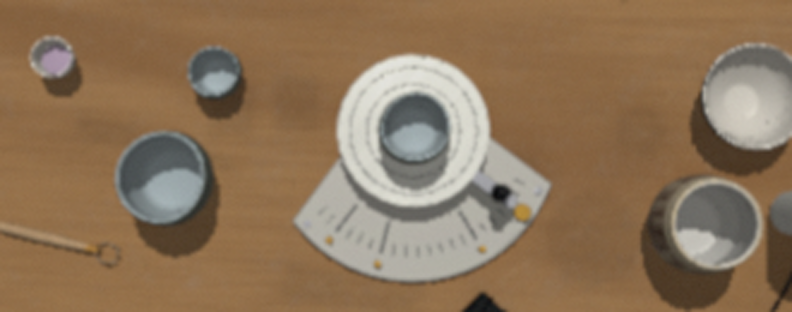

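The lever points at the large stud (522,212 in this crop), the cup is central and upright, and nothing else around the wheel has changed.

```bash
python3 -c "
from plant import bot
bot.close_job()"
```

```text
the job is handed in; nothing more can be done
```

The wheel is turned to the large stud and the job is handed in, at about 18 s of the 46 s allowed. I pushed the knob with the outside of the closed fingers along its arc, from head ≈ -0.03 to the large stud at head = +0.8, then backed off.

**Pointer:** in the last close wrist view, the pointer lines up with the middle of the stud and its scale line to within about 0.003 rad.

**Cup and surroundings:** the last top view shows the cup upright in the middle of the wheel. Comparing it with the first top picture, the only changes near the wheel are the lever and its shadow. One more changed patch, at the far left of the picture by the tool tray, is probably the arm, which had started on that side; I did not look at it separately.

**Disagreements:** the head stood about 0.03 to 0.04 rad behind the commanded angle, because the fingers are thinner than I assumed, and I corrected this by sight. The wrist camera's stud positions were off from prediction by up to about 12 px. Push forces stayed within the sensor's noise of about 1 N.

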